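# Load a swab into the bench reader

### The arm

A 6-joint arm with a two-finger parallel gripper is mounted at the origin on the work surface. World frame = base frame: x ahead of the robot, y to its left, z up, the work surface at z = 0. Lengths are in mm, angles in degrees, forces in N, time in s.
With the tool pointing down it reaches from about 350 to 850 mm from the base axis. Payload 8.1 kg.
Tool frame: the origin (TCP) lies midway between the tips of the shut fingers; the grasp point (between the pads) lies 19 mm behind it; z points along the fingers, y is the line along which they close (so a half turn about z gives the same grasp; the last joint's range is limited). The gripper opens to 85 mm and grips with 20 to 120 N. Pads are 22 mm wide; open, the fingers measure 114 mm over their backs; the gripper's body (76 mm by 85 mm) begins 54 mm behind the grasp point. The pads swing forward as they close: fully open they stand 13 mm farther back than shut.
Start: joints at [63.976, 7.471, 85.268, -0, 87.261, -4.893], TCP at [216.277, 559.669, 231.292] pointing down, gripper open.
Joint ranges: [-169.43, 169.43], [-51.17, 129.36], [1.28, 143.12], [-76.62, 256.62], [0, 156.53], [-152.29, 152.29]. Speed limits (degrees/s): [136.94, 136.94, 159.86, 180, 180, 180].

### API

Orientations are given as [roll, pitch, yaw] about the fixed x, y, z axes, in that order (R = Rz(yaw) Ry(pitch) Rx(roll)).
In Python, from bench import sensors, optics, r gives the robot as it stands.
- The arm moves only by the tool apply_moves, never from a script. Its argument "targets" is a list of rows, each a list of 7 numbers: the shift along the tool's x, y, z in mm, then the turn, a rotation vector about the tool's x, y, z in rad, then the closure, from 0 (fully open) to 1 (shut). In form: [[x, y, z, wx, wy, wz, claw], ...]. A call has 1 to 20 rows; each row shifts and turns the commanded pose from where the row before left it, along the tool's axes as they then stand; what a row does not reach is not made up. A row lasts 1/8 s, in which the tool goes at most 62.5 mm and 10.7 degrees, less where a joint would pass 70% of its speed; a pose out of reach is approached as far as the arm can. A call is refused whole if a number of a shift passes 62.5 or a number of a turn 0.188, either way. A call with a gripper value outside its range is refused whole. The fingers move at their own pace and stop on an object; "force" is the grip in N (left out, the last holds). Time passes only in rows, so rows that do not move let the fingers close. It gives the time, the measured TCP pose, the force, the opening and the grip force at its end, in the units of the state.
- sensors.sense(): the state, without advancing time (a new reading comes with each control period).
- optics.snapshot(name): name is "side" or "top"; returns the picture (384x512x3 uint8, red, green, blue); there is no depth.
- optics.get_calibration(name): a dict with "camera_matrix" (3x3 intrinsics, pixels), "dist_coeffs" ([k1, k2, p1, p2, k3] as OpenCV has them; the pictures are not rectified), "pose" (4x4, takes a point from camera to world coordinates). Camera axes: x right, y down, z forward; pixel columns grow to the right and rows downward; lengths in mm; the calibration is good to about 2 mm. A picture is of the moment at which its call begins. get_calibration takes no time and is no camera call.
- r.hand_in(): hands the job in; it is judged then, once.
The state is a dict: "time": time; "joint_pos": joint angles; "qd": joint speeds; "joint_efforts": joint torques, N m; "tool_pos": TCP position; "tcp_rot": TCP orientation; "ft_force": force on the tool from outside, world axes, zero at the start; "wrist_torque": the same for the moment, N m; "finger_gap": finger opening in mm; "grip_force": force on a finger pad.
Only numpy, scipy, OpenCV 4.12 (cv2) and the standard library are available. Lean on these libraries where they do the work, as an engineer would, in place of code of your own. Each camera call takes 0.05 s, during which the arm holds its last target. There are 200 camera calls.

### The job

Load the red-capped swab into the reader: take it out of the white stand, lower its stick through the raised white collar into the vial until the cap just rests on the collar, and let go of it there. Then press the cap down from above until it and the collar are fully home on the vial, push the carriage all the way into the reader, and only then press the green start button and let it come up again. Leave the other swabs, the amber bottle and the timer where they are.

Things in the scene. Friction and masses are not known exactly. Their poses are not given: they have to be found in the camera images.
- swab_red: the swab to load: a red cylindrical cap 18 mm across and 30 mm tall, with a white stick 5 mm thick (rounded bud at its end 6 mm thick) reaching 60 mm below the cap; 20 g. Stands upright, stick down, in one of the stand's three holes, the cap resting on the stand's top. Origin at the centre of the cap's underside; z points up through the cap.
- swab_blue: another swab of the same shape and size, with a blue cap, standing in the stand; it stays there. Origin at the centre of the cap's underside.
- swab_yellow: another swab of the same shape and size, with a yellow cap, standing in the stand; it stays there. Origin at the centre of the cap's underside.
- stand: fixed white block 60 (x) x 170 (y) x 70 mm tall with three holes 12 mm wide and 66 mm deep in a row along its y axis, at -55, 0 and +55 mm. Origin at the centre of its underside on the bench.
- reader: fixed white bench machine with a blue band, 200 mm deep, 200 mm wide and 185 mm tall. Origin on the bench under the middle of its front face; its +x axis points horizontally into the machine (the way the carriage goes in), z up. In the front face is an opening 70 mm wide and 129 mm high, in the middle, reaching 120 mm in. A cap that is not pressed home does not pass under it.
- carriage (a joint): how far the grey sample carriage has been pushed into the reader along the reader's +x: 0 m fully out, 0.12 m fully home; stiff, about 4 N. It carries a holder with a clear vial (18 mm across, 70 mm tall, bore 10 mm, rim 86 mm and inner floor 21 mm above the bench) whose axis is 90 mm in front of the reader's face when fully out and 30 mm inside it when home.
- push_face (a point): middle of the outer side of the carriage's upright blue front plate (64 mm wide, 8 mm thick, from 5 to 65 mm above the bench), 45 mm above the bench; the plate stands 93 mm in front of the vial's axis, moves with the carriage, and is to be pushed along the reader's +x. It is still 63 mm outside the reader's face when the carriage is home.
- collar (a joint): how far the white push-on collar has been pressed down on the vial: 0 m raised (as at the start), 0.010 m fully home. It needs about 8 N and stays where it is left.
- collar_mouth (a point): centre of the top of the white round collar (28 mm across, with a hole 9 mm wide in its middle, through which the stick goes into the vial); 102 mm above the bench when raised, 92 mm when home. Moves with the collar and the carriage.
- start (a joint): how far the green start button is pressed: 0 m up, 0.006 m fully down (5 N); it springs back.
- start_top (a point): centre of the top of the green round button (28 mm across) on the top of the reader, near its front.
- bottle: amber reagent bottle with a white cap, 44 mm across, 85 mm tall, standing on the bench; leave it alone. Origin at the centre of its underside.
- timer: small white bench timer 45 x 65 x 28 mm lying on the bench; leave it alone. Origin at the centre of its underside.
Not all that is in view belongs to the job. There is more than one size of the swab_red; the job needs the smallest.

How it is judged:
By the outcome, as a careful person would: the job done as asked, in the order asked, and still so for the second after the job is handed in, with the robot touching nothing.
It also fails if it takes over 64 s, if anything falls off the work surface, if the arm or the gripper's body presses on something with over 40 N, if the wrist force passes 120 N, or if a joint passes its speed limit or range.

## Working session

There is one attempt and no reset: what is moved stays moved. The work goes in short steps, Python scripts to look and compute and a tool call to move; the robot and the scene stay as the last step left them, time stands still between calls to the robot, and variables do not carry over. Pictures are saved under pics/ and viewed, at most 10 in all, crops included, and the job is handed in when it is done.

Besides the shell and the picture viewer there is one more tool, called after ">>>" as name(argument=value, ...) on one line, values as JSON. apply_moves: Moves the arm, as the interface text tells. Its arguments: {"type":"object","properties":{"targets":{"type":"array"},"force":{"type":"number"}},"required":["targets"]}

```bash
mkdir -p pics
python3 - <<'E'
from bench import sensors, optics, r
import cv2, numpy as np
np.set_printoptions(precision=3,suppress=True)
for n in("side","top"):
    im=optics.snapshot(n); cv2.imwrite(f"pics/{n}0.png",im[:,:,::-1]); c=optics.get_calibration(n); print(n,c)
print(sensors.sense())
E
```

```text
side {'camera_matrix': array([[369.712,   0.   , 251.714],
       [  0.   , 369.712, 193.984],
       [  0.   ,   0.   ,   1.   ]]), 'dist_coeffs': array([-0.06,  0.  ,  0.  ,  0.  ,  0.  ]), 'pose': array([[   0.911,   -0.257,    0.321,  373.284],
       [  -0.411,   -0.589,    0.695, -650.528],
       [   0.01 ,   -0.766,   -0.643,  669.211],
       [   0.   ,    0.   ,    0.   ,    1.   ]])}
top {'camera_matrix': array([[411.446,   0.   , 251.353],
       [  0.   , 411.446, 189.345],
       [  0.   ,   0.   ,   1.   ]]), 'dist_coeffs': array([-0.059,  0.   ,  0.   ,  0.   ,  0.   ]), 'pose': array([[  -0.015,   -0.986,    0.167,  469.657],
       [  -1.   ,    0.015,   -0.003,  -96.909],
       [   0.001,   -0.167,   -0.986, 1138.99 ],
       [   0.   ,    0.   ,    0.   ,    1.   ]])}
{'time': 0.1, 'joint_pos': array([63.975,  7.51 , 85.325, -0.001, 87.262, -4.893]), 'qd': array([-0.037, -0.156, -0.115,  0.096,  0.017,  0.008]), 'joint_efforts': array([  0.   , -57.095, -50.194,  -0.   ,   0.008,   0.   ]), 'tool_pos': array([216.072, 559.198, 230.338]), 'tcp_rot': array([-179.904,   -0.007,  158.868]), 'ft_force': array([1.125, 0.646, 0.402]), 'wrist_torque': array([0.06 , 0.037, 0.   ]), 'grip_force': 0.0, 'finger_gap': 85.41070775762262}
```

View pics/side0.png

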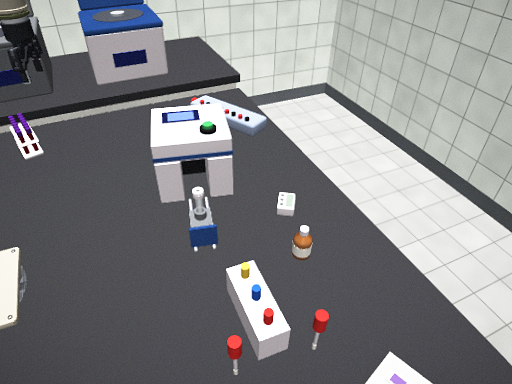

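View pics/top0.png

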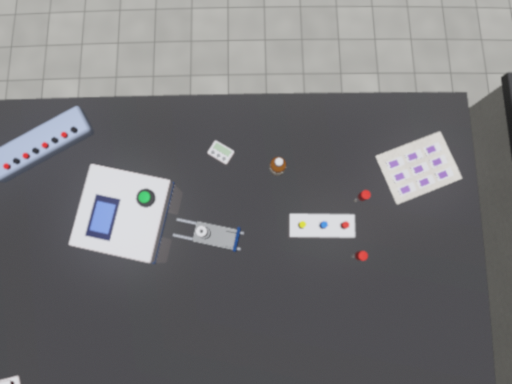

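Red-capped candidates are: the stand swab at side (268,316) / top (345,225), and two others at side (235,347) / top (362,256) and side (321,321) / top (365,195). The other two are larger and stand loose outside the stand, so the one in the stand's end hole fits. I'll confirm with a crop and measure.

```bash
cat > h.py <<'E'
import cv2, numpy as np
from bench import sensors, optics, r
np.set_printoptions(precision=2,suppress=True)
C={n:optics.get_calibration(n) for n in("side","top")}
def ray(n,uv):
    c=C[n]; p=cv2.undistortPoints(np.array([[uv]],float),c["camera_matrix"],c["dist_coeffs"])[0,0]
    d=c["pose"][:3,:3]@np.array([*p,1]); return c["pose"][:3,3],d/np.linalg.norm(d)
def onz(n,uv,z):
    o,d=ray(n,uv); return o+d*(z-o[2])/d[2]
def tri(a,b):
    A=0;B=0
    for n,uv in(("side",a),("top",b)):
        o,d=ray(n,uv);P=np.eye(3)-np.outer(d,d);A=A+P;B=B+P@o
    return np.linalg.solve(A,B)
def proj(n,P):
    c=C[n];T=np.linalg.inv(c["pose"]); return cv2.projectPoints(np.array([P],float),cv2.Rodrigues(T[:3,:3])[0],T[:3,3],c["camera_matrix"],c["dist_coeffs"])[0][0,0]
def blobs(im,lo,hi,amin=12):
    hsv=cv2.cvtColor(im,cv2.COLOR_RGB2HSV); m=cv2.inRange(hsv,np.array(lo),np.array(hi))
    if lo[0]==0: m|=cv2.inRange(hsv,np.array([172,lo[1],lo[2]]),np.array([180,hi[1],hi[2]]))
    k,l,s,c=cv2.connectedComponentsWithStats(m)
    return [(c[i].round(2),s[i].tolist()) for i in range(1,k) if s[i,4]>=amin]
E
python3 - <<'E'
from h import *
I={n:cv2.imread(f"pics/{n}0.png")[:,:,::-1].copy() for n in C}
R={"red":((0,150,80),(8,255,255)),"green":((45,120,60),(80,255,255)),"blue":((100,150,60),(125,255,255)),"yel":((20,150,100),(32,255,255))}
for k,(a,b) in R.items():
    for n in I:
        print(k,n,[(c.tolist(),s[2:]) for c,s in blobs(I[n],a,b)])
# reader top
g=cv2.cvtColor(I["top"],cv2.COLOR_RGB2GRAY); m=(g>150).astype(np.uint8)*255
cs,_=cv2.findContours(m,cv2.RETR_EXTERNAL,cv2.CHAIN_APPROX_SIMPLE)
for c in cs:
    x,y,w,h=cv2.boundingRect(c)
    if y>100 and 60<x<360 and cv2.contourArea(c)>40:
        print(cv2.boundingRect(c),cv2.contourArea(c),cv2.boxPoints(cv2.minAreaRect(c)).tolist())
a=cv2.resize(I["side"][220:384,200:350],None,fx=3,fy=3,interpolation=cv2.INTER_CUBIC)[:490]
b=cv2.resize(I["top"][200:256,170:250],None,fx=4,fy=4,interpolation=cv2.INTER_CUBIC)
cv=np.zeros((492,780,3),np.uint8);cv[:490,:450]=a;cv[:224,455:775]=b
d=cv2.resize(I["side"][180:255,170:240],None,fx=3.5,fy=3.5,interpolation=cv2.INTER_CUBIC);cv[228:228+d.shape[0],455:455+d.shape[1]]=d
cv2.imwrite("pics/crop0.png",cv[:,:,::-1])
E
```

```text
red side [([193.56, 98.56], [7, 4, 16]), ([268.02, 316.1], [9, 17, 131]), ([320.24, 320.42], [16, 24, 284]), ([234.25, 346.45], [15, 24, 303])]
red top [([63.85, 134.54], [5, 4, 13]), ([44.77, 144.77], [5, 4, 13]), ([25.5, 155.5], [4, 4, 14]), ([6.17, 166.08], [5, 3, 12]), ([364.64, 194.61], [10, 10, 69]), ([344.58, 224.58], [6, 4, 19]), ([361.67, 255.29], [10, 9, 76])]
green side [([207.14, 125.38], [11, 8, 72])]
green top [([143.92, 196.68], [11, 12, 108])]
blue side [([114.83, 16.08], [84, 36, 1772]), ([129.67, 58.04], [32, 17, 346]), ([9.4, 77.86], [22, 15, 159]), ([194.82, 115.0], [11, 10, 50]), ([165.51, 117.35], [13, 10, 57]), ([191.86, 156.43], [80, 12, 224]), ([203.18, 235.27], [29, 23, 500]), ([255.73, 291.99], [9, 16, 116])]
blue top [([323.13, 224.4], [5, 4, 15]), ([236.52, 238.9], [6, 23, 40])]
yel side [([245.05, 272.79], [7, 10, 62])]
yel top [([301.4, 224.4], [4, 4, 15])]
(173, 219, 63, 30) 817.0 [[172.4675750732422, 236.55575561523438], [176.56907653808594, 216.86856079101562], [236.0699005126953, 229.26455688476562], [231.96839904785156, 248.95175170898438]]
(289, 213, 67, 25) 1508.5 [[289.0, 213.0], [355.0, 213.0], [355.0, 237.0], [289.0, 237.0]]
(68, 164, 102, 99) 7017.5 [[67.56721496582031, 244.83932495117188], [87.52787017822266, 160.00653076171875], [170.29835510253906, 179.48193359375], [150.33770751953125, 264.3147277832031]]
(275, 157, 8, 9) 46.0 [[275.0, 157.0], [282.0, 157.0], [282.0, 165.0], [275.0, 165.0]]
(207, 140, 27, 24) 342.0 [[206.17645263671875, 152.70587158203125], [214.55880737304688, 138.73529052734375], [234.55880737304688, 150.73529052734375], [226.17645263671875, 164.70587158203125]]
```

View pics/crop0.png

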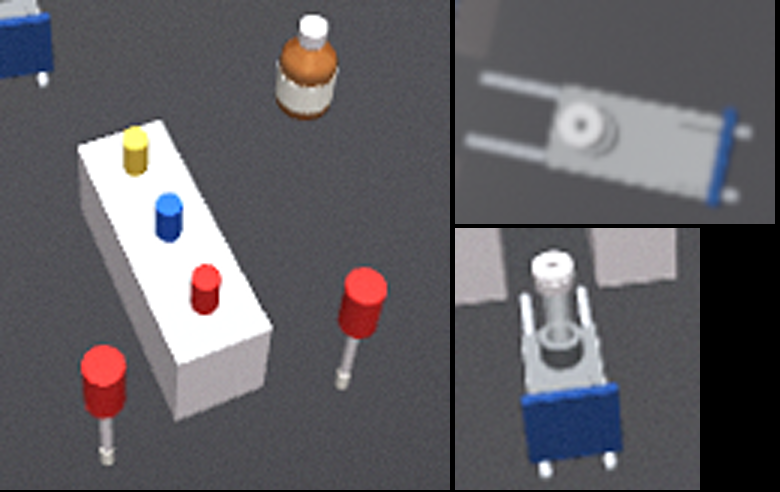

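The crop confirms it: the small red cap sits in the stand's end hole at side (268,316), while the two bigger red ones at (235,347) and (321,321) stand loose. The collar hole is at top (201.1,230.9) and side (197.6,190.2), and the blue plate is at side (203,235).

```bash
cat >> h.py <<'E'
def sub(im,kind,uv,rad):
    # soft colour-weighted centroid
    u,v=map(int,np.round(uv)); p=im[v-rad:v+rad+1,u-rad:u+rad+1].astype(float)
    R,G,B=p[...,0],p[...,1],p[...,2]
    w={"red":R-np.maximum(G,B),"green":G-np.maximum(R,B),"blue":B-np.maximum(R,G),"yel":np.minimum(R,G)-B,"white":np.minimum(np.minimum(R,G),B)-120}[kind]
    w=np.clip(w-25,0,None); y,x=np.mgrid[v-rad:v+rad+1,u-rad:u+rad+1]
    return np.array([(w*x).sum(),(w*y).sum()])/w.sum()
E
python3 - <<'E'
from h import *
I={n:cv2.imread(f"pics/{n}0.png")[:,:,::-1].copy() for n in C}
S={}
for k,s,t,rs in(("red",(268,316),(344.8,224.8),11),("blue",(255.7,292),(323.4,224.6),10),("yel",(245,272),(301.9,224.6),9)):
    a=sub(I["side"],k,s,rs);b=sub(I["top"],k,t,5);P=tri(a,b);S[k]=P
    print(k,a,b,P,"top@88",onz("top",b,90)[:2],"side@84",onz("side",a,86)[:2])
d=S["yel"]-S["red"];print("stand axis",np.degrees(np.arctan2(d[1],d[0])),np.linalg.norm(d))
hs,ht=(197.6,190.2),(201.1,230.9)
print("collar",tri(hs,ht),onz("side",hs,102),onz("top",ht,102))
print("button",tri(sub(I["side"],"green",(207.5,125.5),9),sub(I["top"],"green",(144.5,197),9)), onz("top",sub(I["top"],"green",(144.5,197),9),190))
g=cv2.cvtColor(I["top"],cv2.COLOR_RGB2GRAY)
pts=[[67.6,244.8],[87.5,160],[170.3,179.5],[150.3,264.3]]
Q=[onz("top",p,185)[:2] for p in pts];print(np.array(Q))
for i in range(4):
    e=Q[(i+1)%4]-Q[i];print(np.linalg.norm(e),np.degrees(np.arctan2(e[1],e[0])))
# blue plate, top: PCA of weights -> upper edge z~65
p=I["top"][222:258,225:250].astype(float);w=np.clip(p[...,2]-np.maximum(p[...,0],p[...,1])-25,0,None)
ys,xs=np.nonzero(w>15);P=np.array([onz("top",(x+225,y+222),65)[:2] for x,y in zip(xs,ys)]);ww=w[ys,xs]
c=(P*ww[:,None]).sum(0)/ww.sum();u,s,v=np.linalg.svd((P-c)*np.sqrt(ww)[:,None]);print("plate top",c,np.degrees(np.arctan2(v[0,1],v[0,0])))
print("bigred",onz("top",(364.6,194.6),95),onz("top",(361.7,255.3),95),tri((320.2,320.4),(364.6,194.6)),tri((234.3,346.5),(361.7,255.3)))
print("bottle",onz("top",(278.5,161),85))
E
```

```text
red [268.17 315.12] [344.91 224.54] [ 552.82 -338.16   89.8 ] top@88 [ 552.83 -338.13] side@84 [ 553.98 -336.11]
blue [255.9  291.26] [323.42 224.35] [ 554.37 -283.15   88.86] top@88 [ 554.27 -282.95] side@84 [ 555.26 -281.34]
yel [244.69 269.31] [301.83 224.13] [ 555.74 -227.76   89.21] top@88 [ 555.75 -227.68] side@84 [ 556.68 -225.4 ]
stand axis 88.48590190188953 110.44460933505184
collar [542.18  27.73 102.45] [542.92  28.17 102.  ] [541.63  27.91 102.  ]
button [615.49 148.46 203.1 ] [617.44 151.92 190.  ]
[[507.25 329.95]
 [709.26 292.85]
 [658.24  91.51]
 [460.88 134.48]]
205.38303930104692 -10.407007019412085
207.69911365985072 -104.21953229239824
201.98522854199416 167.71665911300255
200.89043539227276 76.65284418587245
plate top [521.99 -59.1 ] 167.77299799533228
bigred [ 628.72 -392.17   95.  ] [ 474.11 -375.68   95.  ] [ 627.06 -390.16  100.89] [ 474.   -373.89  101.62]
bottle [ 723.18 -172.82   85.  ]
```

>>> apply_moves(targets=[[0,0,0,0,0,0.1535,0.4],[0,0,0,0,0,0.1535,0.4],[0,0,0,0,0,0.1535,0.4],[0,0,0,0,0,0.1535,0.4],[0,0,0,0,0,0.1535,0.4],[0,0,0,0,0,0.1535,0.4],[0,0,0,0,0,0.1535,0.4],[0,0,0,0,0,0.1535,0.4]])

```text
time: 1.1
tool_pos: [216.1, 559.4, 230.7]
tcp_rot: [-180.0, 0.1, 88.2]
ft_force: [-0.1, -0.3, -0.2]
finger_gap: 51.1
grip_force: 0.0
```

>>> apply_moves(targets=[[-44.4,18,0,0,0,0,0.4],[-44.4,18,0,0,0,0,0.4],[-44.4,18,0,0,0,0,0.4],[-44.4,18,0,0,0,0,0.4],[-44.4,18,0,0,0,0,0.4],[-44.4,18,0,0,0,0,0.4],[-44.4,18,0,0,0,0,0.4],[-44.4,18,0,0,0,0,0.4],[-44.4,18,0,0,0,0,0.4],[-44.4,18,0,0,0,0,0.4],[-44.4,18,0,0,0,0,0.4],[-44.4,18,0,0,0,0,0.4],[-44.4,18,0,0,0,0,0.4],[-44.4,18,0,0,0,0,0.4],[-44.4,18,0,0,0,0,0.4],[-44.4,18,0,0,0,0,0.4],[-44.4,18,0,0,0,0,0.4],[-44.4,18,0,0,0,0,0.4],[-44.4,18,0,0,0,0,0.4],[-44.4,18,0,0,0,0,0.4]])

```text
time: 3.6
tool_pos: [553.2, -338.8, 230.6]
tcp_rot: [-180.0, -0.0, 88.5]
ft_force: [0.4, -0.6, 1.1]
finger_gap: 51.2
grip_force: 0.0
```

>>> apply_moves(targets=[[0,0,0,0,0,0,0.4],[0,0,0,0,0,0,0.4]])

```text
time: 3.85
tool_pos: [552.7, -337.0, 230.4]
tcp_rot: [-179.9, -0.1, 88.5]
ft_force: [0.7, 0.4, 0.8]
finger_gap: 51.0
grip_force: 0.0
```

>>> apply_moves(targets=[[-0.5,0,17,0,0,0,0.4],[0,0,17,0,0,0,0.4],[0,0,17,0,0,0,0.4],[0,0,17,0,0,0,0.4],[0,0,17,0,0,0,0.4],[0,0,17,0,0,0,0.4],[0,0,17,0,0,0,0.4],[0,0,17,0,0,0,0.4],[0,0,10,0,0,0,0.4],[0,0,10,0,0,0,0.4],[0,0,0,0,0,0,0.4],[0,0,0,0,0,0,0.4]])

```text
time: 5.35
tool_pos: [553.4, -338.1, 75.9]
tcp_rot: [180.0, 0.0, 88.5]
ft_force: [0.8, -0.3, 0.0]
finger_gap: 51.6
grip_force: 0.0
```

Run:
```python
from h import *
a=optics.snapshot("side");b=optics.snapshot("top")
cv=np.zeros((480,800,3),np.uint8)
cv[:480,:480]=cv2.resize(a[250:370,210:330],None,fx=4,fy=4,interpolation=cv2.INTER_CUBIC)
cv[:320,480:]=cv2.resize(b[185:265,310:390],None,fx=4,fy=4,interpolation=cv2.INTER_CUBIC)
cv2.imwrite("pics/g1.png",cv[:,:,::-1])
```

```text
(no output)
```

View pics/g1.png

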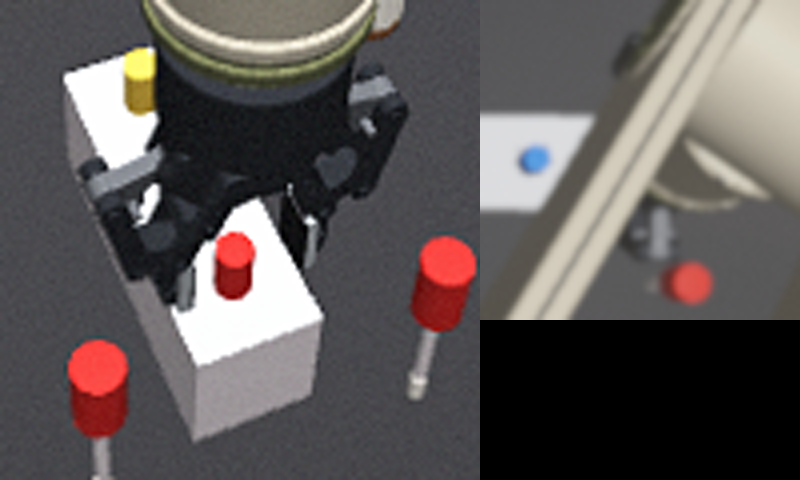

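The cap, at side (268,316), stands between the fingers and is clear of its neighbours, so I'll close now.

>>> apply_moves(targets=[[0,0,0,0,0,0,0.7],[0,0,0,0,0,0,0.9],[0,0,0,0,0,0,1],[0,0,0,0,0,0,1],[0,0,0,0,0,0,1],[0,0,0,0,0,0,1]], force=30)

```text
time: 6.2
tool_pos: [553.3, -338.1, 75.7]
tcp_rot: [180.0, 0.0, 88.5]
ft_force: [-0.6, 0.7, 5.1]
finger_gap: 17.2
grip_force: 29.5
```

>>> apply_moves(targets=[[0,0,-4,0,0,0,1],[0,0,-9,0,0,0,1],[0,0,-15,0,0,0,1],[0,0,-18,0,0,0,1],[0,0,-18,0,0,0,1],[0,0,-18,0,0,0,1],[0,0,-18,0,0,0,1],[0,0,-15,0,0,0,1],[0,0,0,0,0,0,1]])

```text
time: 7.32
tool_pos: [553.9, -338.5, 192.3]
tcp_rot: [179.9, 0.1, 88.5]
ft_force: [-0.3, 0.3, -1.5]
finger_gap: 17.0
grip_force: 29.3
```

>>> apply_moves(targets=[[12,-0.7,0,0,0,0,1],[24,-1.3,0,0,0,0,1],[34,-1.9,0,0,0,0,1],[36,-2,0,0,0,0,1],[36,-2,0,0,0,0,1],[36,-2,0,0,0,0,1],[36,-2,0,0,0,0,1],[36,-2,0,0,0,0,1],[36,-2,0,0,0,0,1],[34,-2,0,0,0,0,1],[26,-1.5,0,0,0,0,1],[14,-0.8,0,0,0,0,1],[5.5,-0.4,0,0,0,0,1],[0,0,0,0,0,0,1],[0,0,0,0,0,0,1],[0,0,0,0,0,0,1]])

```text
time: 9.32
tool_pos: [542.0, 27.3, 190.3]
tcp_rot: [180.0, 0.0, 88.5]
ft_force: [-0.2, 0.4, -0.4]
finger_gap: 16.9
grip_force: 29.3
```

Run:
```python
from h import *
a=optics.snapshot("side");b=optics.snapshot("top")
cv2.imwrite("pics/s2.png",a[:,:,::-1]);cv2.imwrite("pics/t2.png",b[:,:,::-1])
s=sensors.sense();print(s["tool_pos"],s["tcp_rot"])
T=s["tool_pos"]
for n in C: print(n,proj(n,T-[0,0,5.5]),proj(n,T-[0,0,65]),proj(n,[542.2,27.9,102]))
cv=np.zeros((600,800,3),np.uint8)
cv[:600,:400]=cv2.resize(a[120:240,160:240],None,fx=5,fy=5,interpolation=cv2.INTER_CUBIC)
cv[:400,400:]=cv2.resize(b[190:270,160:240],None,fx=5,fy=5,interpolation=cv2.INTER_CUBIC)
cv2.imwrite("pics/c2.png",cv[:,:,::-1])
```

```text
[542.    27.53 190.29] [-180.      0.     88.47]
side [194.28 162.28] [196.5  182.87] [197.35 190.34]
top [196.98 228.31] [200.12 230.1 ] [201.1  230.67]
```

View pics/c2.png

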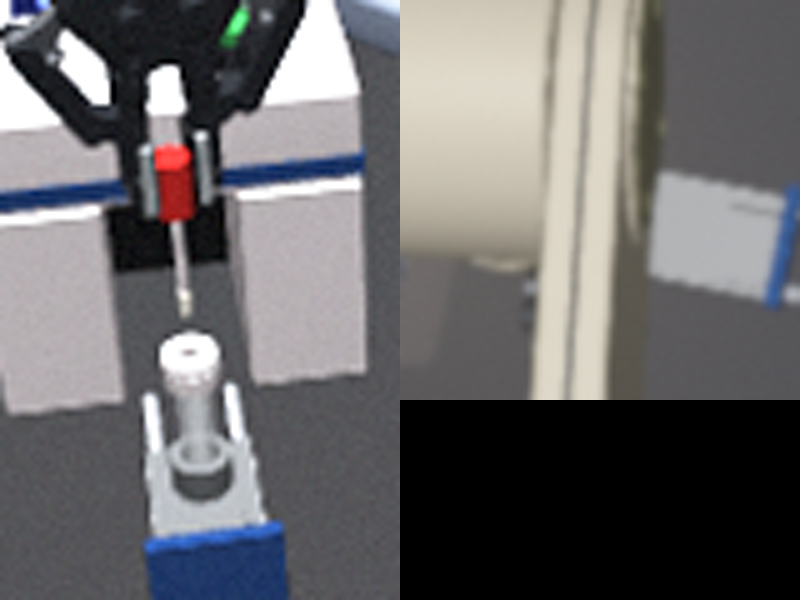

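Side view: the bud is at (196.6,182.5) right above the collar hole at (197.6,190.0), matching the prediction to within 0.5 px. I'll lower it and watch the force.

>>> apply_moves(targets=[[0.4,0.3,5,0,0,0,1],[0,0,6,0,0,0,1],[0,0,6,0,0,0,1],[0,0,3,0,0,0,1],[0,0,2,0,0,0,1],[0,0,2,0,0,0,1],[0,0,2,0,0,0,1],[0,0,0,0,0,0,1]])

```text
time: 10.42
tool_pos: [542.2, 28.4, 164.2]
tcp_rot: [-180.0, -0.0, 88.5]
ft_force: [0.3, 0.4, -0.2]
finger_gap: 16.9
grip_force: 29.3
```

Run:
```python
from h import *
a=optics.snapshot("side")
s=sensors.sense();print(s["tool_pos"],s["ft_force"],s["wrist_torque"])
cv2.imwrite("pics/c3.png",cv2.resize(a[140:220,165:235],None,fx=7,fy=7,interpolation=cv2.INTER_CUBIC)[:,:,::-1])
```

```text
[542.28  28.44 164.3 ] [-0.19 -0.02 -0.92] [-0.03 -0.02  0.03]
```

View pics/c3.png

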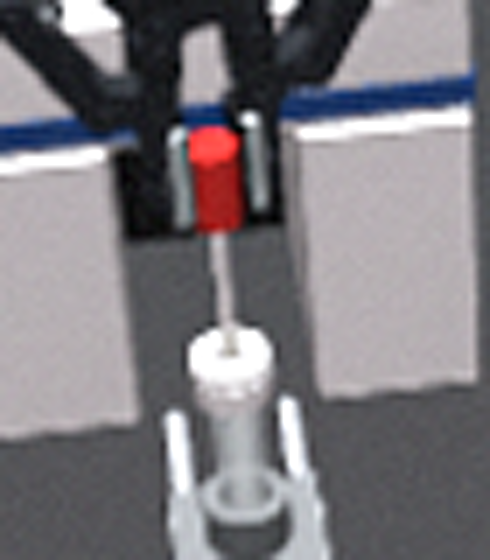

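The bud is at the hole at side (197.6,190) with its end below the rim level and no contact force, so it's entering.

>>> apply_moves(targets=[[0,0,3,0,0,0,1],[0,0,3,0,0,0,1],[0,0,4,0,0,0,1],[0,0,5,0,0,0,1],[0,0,0,0,0,0,1]])

```text
time: 11.1
tool_pos: [541.8, 28.4, 148.5]
tcp_rot: [-179.9, -0.0, 88.5]
ft_force: [0.2, -1.0, -0.5]
finger_gap: 16.9
grip_force: 29.3
```

>>> apply_moves(targets=[[0,0,6,0,0,0,1],[0,0,7,0,0,0,1],[0,0,7,0,0,0,1],[0,0,7,0,0,0,1],[0,0,6,0,0,0,1],[0,0,4,0,0,0,1],[0,0,0,0,0,0,1],[0,0,0,0,0,0,1]])

```text
time: 12.1
tool_pos: [542.5, 28.4, 112.6]
tcp_rot: [180.0, 0.0, 88.5]
ft_force: [-0.8, -0.0, 0.4]
finger_gap: 16.8
grip_force: 29.3
```

>>> apply_moves(targets=[[0,0,1.5,0,0,0,1],[0,0,1,0,0,0,1],[0,0,1,0,0,0,1],[0,0,0,0,0,0,1],[0,0,0,0,0,0,1]])

```text
time: 12.72
tool_pos: [542.3, 28.4, 108.8]
tcp_rot: [-180.0, 0.0, 88.5]
ft_force: [-0.2, -1.2, 0.3]
finger_gap: 16.9
grip_force: 29.3
```

>>> apply_moves(targets=[[0,0,0.5,0,0,0,1],[0,0,0.5,0,0,0,1],[0,0,0,0,0,0,1],[0,0,0,0,0,0,1]])

```text
time: 13.22
tool_pos: [542.3, 28.4, 107.8]
tcp_rot: [-180.0, 0.0, 88.5]
ft_force: [0.5, 0.1, 0.4]
finger_gap: 16.9
grip_force: 29.3
```

>>> apply_moves(targets=[[0,0,0.4,0,0,0,1],[0,0,0,0,0,0,1],[0,0,0,0,0,0,1]])

```text
time: 13.6
tool_pos: [542.3, 28.4, 107.7]
tcp_rot: [180.0, 0.0, 88.5]
ft_force: [-2.6, -0.2, 3.8]
finger_gap: 17.3
grip_force: 29.6
```

Contact: the cap rests on the collar. I'll release it and back up.

>>> apply_moves(targets=[[0,0,0,0,0,0,0.8],[0,0,0,0,0,0,0.6],[0,0,0,0,0,0,0.45],[0,0,0,0,0,0,0.45],[0,0,-5,0,0,0,0.45],[0,0,-10,0,0,0,0.45],[0,0,-15,0,0,0,0.45],[0,0,-15,0,0,0,0.45],[0,0,-5,0,0,0,0.45],[0,0,0,0,0,0,1],[0,0,0,0,0,0,1],[0,0,0,0,0,0,1],[0,0,0,0,0,0,1],[0,0,0,0,0,0,1]])

```text
time: 15.35
tool_pos: [542.2, 28.4, 157.2]
tcp_rot: [-180.0, 0.0, 88.5]
ft_force: [-0.2, -0.4, 0.5]
finger_gap: 0.1
grip_force: 0.0
```

Run:
```python
from h import *
a=optics.snapshot("side")
s=sensors.sense();print(s["tool_pos"],s["ft_force"],s["finger_gap"])
c=sub(a,"red",proj("side",[542,28.2,117]),10); print(c,onz("side",c,118.5),onz("side",c,108))
cv2.imwrite("pics/c4.png",cv2.resize(a[140:220,165:235],None,fx=7,fy=7,interpolation=cv2.INTER_CUBIC)[:,:,::-1])
```

```text
[542.2   28.42 157.25] [-0.3  -1.54 -0.79] -0.18909672288242657
[196.92 183.5 ] [544.29  33.27 118.5 ] [547.55  46.31 108.  ]
```

View pics/c4.png

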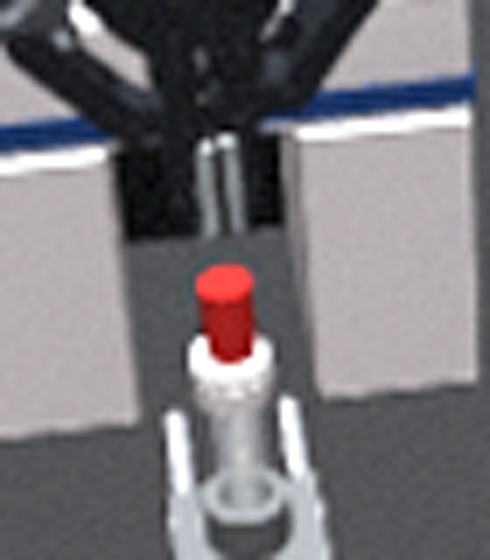

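The cap stands upright on the collar at side (197,184), and the shut fingers are above it. Now I'll press it down.

>>> apply_moves(targets=[[0,0,6,0,0,0,1],[0,0,8,0,0,0,1],[0,0,6,0,0,0,1],[0,0,3,0,0,0,1],[0,0,2,0,0,0,1],[0,0,2,0,0,0,1],[0,0,1.5,0,0,0,1],[0,0,1.5,0,0,0,1],[0,0,1.5,0,0,0,1],[0,0,1.5,0,0,0,1],[0,0,0,0,0,0,1]])

```text
time: 16.77
tool_pos: [543.0, 28.4, 125.7]
tcp_rot: [179.9, 0.0, 88.5]
ft_force: [-1.7, 1.0, 6.7]
finger_gap: -0.1
grip_force: 3.3
```

>>> apply_moves(targets=[[0,0,1,0,0,0,1],[0,0,0.7,0,0,0,1],[0,0,0,0,0,0,1]])

```text
time: 17.15
tool_pos: [543.0, 28.4, 124.1]
tcp_rot: [179.9, 0.0, 88.5]
ft_force: [-3.0, 0.1, 7.6]
finger_gap: -0.2
grip_force: 3.5
```

>>> apply_moves(targets=[[0,0,1,0,0,0,1],[0,0,0.7,0,0,0,1],[0,0,0,0,0,0,1]])

```text
time: 17.52
tool_pos: [543.0, 28.4, 122.4]
tcp_rot: [179.9, 0.0, 88.5]
ft_force: [-1.9, 0.2, 6.5]
finger_gap: -0.1
grip_force: 3.5
```

>>> apply_moves(targets=[[0,0,0.7,0,0,0,1],[0,0,0,0,0,0,1]])

```text
time: 17.77
tool_pos: [543.2, 28.4, 122.1]
tcp_rot: [179.9, 0.0, 88.5]
ft_force: [-4.6, -0.0, 9.7]
finger_gap: 0.4
grip_force: 4.6
```

>>> apply_moves(targets=[[0,0,1,0,0,0,1],[0,0,0,0,0,0,1]])

```text
time: 18.02
tool_pos: [543.7, 28.4, 122.1]
tcp_rot: [179.8, 0.0, 88.5]
ft_force: [-5.6, 0.3, 13.8]
finger_gap: -0.3
grip_force: 7.3
```

>>> apply_moves(targets=[[0,0,1.5,0,0,0,1],[0,0,0,0,0,0,1]])

```text
time: 18.27
tool_pos: [544.0, 28.3, 121.9]
tcp_rot: [179.8, 0.0, 88.5]
ft_force: [-9.2, -0.5, 24.7]
finger_gap: 0.1
grip_force: 11.7
```

>>> apply_moves(targets=[[0,0,-8,0,0,0,1],[0,0,-15,0,0,0,1],[0,0,-20,0,0,0,1],[0,0,-15,0,0,0,1],[-18,0,0,0,0,0.05,1],[-23,0,0,0,0,0.05,1],[-23,0,0,0,0,0.05,1],[-23,0,0,0,0,0.047,1],[-23,0,0,0,0,0,1],[-18.5,0,0,0,0,0,1],[0,0,15,0,0,0,1],[0,0,20,0,0,0,1],[0,0,15,0,0,0,1],[0,0,0,0,0,0,1],[0,0,0,0,0,0,1]])

```text
time: 20.15
tool_pos: [524.3, -98.2, 126.1]
tcp_rot: [180.0, -0.0, 77.2]
ft_force: [0.7, 0.1, -0.5]
finger_gap: -0.2
grip_force: 0.0
```

Run:
```python
from h import *
a=optics.snapshot("side");b=optics.snapshot("top")
s=sensors.sense();print(s["tool_pos"],s["tcp_rot"],s["ft_force"])
cv=np.zeros((490,800,3),np.uint8)
cv[:490,:420]=cv2.resize(a[170:240,170:230],None,fx=7,fy=7,interpolation=cv2.INTER_CUBIC)
cv[:320,440:760]=cv2.resize(b[200:264,190:254],None,fx=5,fy=5,interpolation=cv2.INTER_CUBIC)
cv2.imwrite("pics/c5.png",cv[:,:,::-1])
```

```text
[524.66 -98.48 126.74] [179.91   0.    77.23] [-0.08  0.17 -0.1 ]
```

View pics/c5.png

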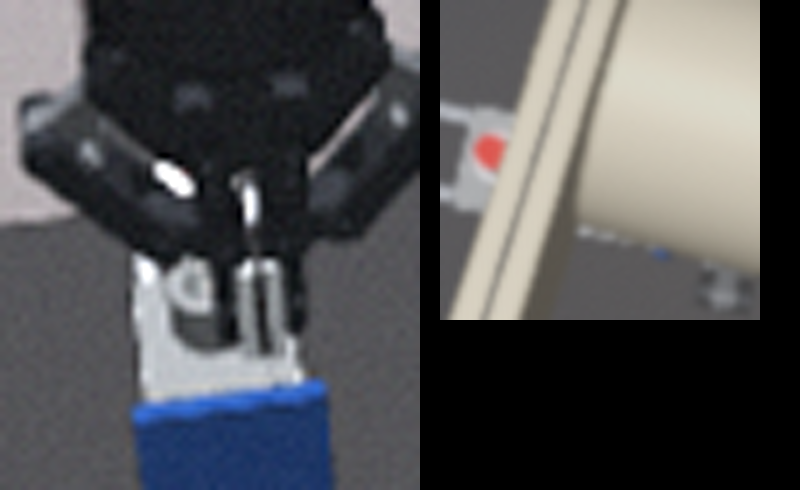

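The shut fingers hang in front of the blue plate, about 10 mm off its middle. I'll shift sideways, lower and push.

>>> apply_moves(targets=[[-1,-5.2,0,0,0,0,1],[0,-5.1,5,0,0,0,1],[0,0,15,0,0,0,1],[0,0,18,0,0,0,1],[0,0,18,0,0,0,1],[0,0,18,0,0,0,1],[0,0,12,0,0,0,1],[0,0,5,0,0,0,1],[0,0,0,0,0,0,1],[0,0,0,0,0,0,1]])

```text
time: 21.5
tool_pos: [514.3, -97.3, 35.6]
tcp_rot: [179.9, 0.0, 77.2]
ft_force: [0.4, 1.1, 0.7]
finger_gap: 0.2
grip_force: 0.0
```

>>> apply_moves(targets=[[4,0,0,0,0,0,1],[5,0,0,0,0,0,1],[5,0,0,0,0,0,1],[4,0,0,0,0,0,1],[3,0,0,0,0,0,1],[3,0,0,0,0,0,1],[3,0,0,0,0,0,1],[0,0,0,0,0,0,1]])

```text
time: 22.5
tool_pos: [519.6, -70.9, 34.8]
tcp_rot: [-180.0, 0.0, 77.2]
ft_force: [-0.5, -2.4, 0.1]
finger_gap: -0.0
grip_force: 1.1
```

>>> apply_moves(targets=[[4,0,0,0,0,0,1],[6,0,0,0,0,0,1],[7,0,0,0,0,0,1],[7,0,0,0,0,0,1],[7,0,0,0,0,0,1],[7,0,0,0,0,0,1],[7,0,0,0,0,0,1],[7,0,0,0,0,0,1],[0,0,0,0,0,0,1]])

```text
time: 23.62
tool_pos: [531.4, -19.0, 34.8]
tcp_rot: [180.0, -0.1, 77.3]
ft_force: [-0.7, 0.4, 0.1]
finger_gap: -0.1
grip_force: 0.0
```

>>> apply_moves(targets=[[7,0,0,0,0,0,1],[7,0,0,0,0,0,1],[7,0,0,0,0,0,1],[7,0,0,0,0,0,1],[7,0,0,0,0,0,1],[7,0,0,0,0,0,1],[6,0,0,0,0,0,1],[4,0,0,0,0,0,1],[0,0,0,0,0,0,1]])

```text
time: 24.75
tool_pos: [542.8, 31.4, 34.8]
tcp_rot: [180.0, -0.1, 77.2]
ft_force: [0.0, 0.0, -0.9]
finger_gap: -0.0
grip_force: 0.0
```

>>> apply_moves(targets=[[4,0,0,0,0,0,1],[3,0,0,0,0,0,1],[3,0,0,0,0,0,1],[2,0,0,0,0,0,1]])

```text
time: 25.25
tool_pos: [545.1, 41.6, 34.8]
tcp_rot: [-180.0, 0.1, 77.2]
ft_force: [-3.8, -13.4, 4.0]
finger_gap: -0.0
grip_force: 7.2
```

>>> apply_moves(targets=[[2,0,0,0,0,0,1],[2,0,0,0,0,0,1]])

```text
time: 25.5
tool_pos: [545.1, 41.7, 34.9]
tcp_rot: [-179.9, 0.4, 77.2]
ft_force: [-11.1, -33.7, 10.4]
finger_gap: 0.0
grip_force: 17.5
```

>>> apply_moves(targets=[[-8,0,0,0,0,0,1],[-20,0,0,0,0,0,1],[-30,0,0,0,0,0,1],[-40,0,-10,0,0,0,1],[-40,0,-30,0,0,0,1],[-40,0,-30,0,0,0,1],[-40,0,-30,0,0,0,1],[0,0,-40,0,0,0,1],[0,0,-40,0,0,0,1],[0,0,-20,0,0,0,1],[0,0,0,0,0,0,1]])

```text
time: 26.88
tool_pos: [498.8, -166.8, 236.0]
tcp_rot: [179.8, 0.0, 77.2]
ft_force: [-0.1, -0.8, -0.7]
finger_gap: -0.2
grip_force: 0.0
```

Run:
```python
from h import *
a=optics.snapshot("side");b=optics.snapshot("top")
cv2.imwrite("pics/s6.png",a[:,:,::-1]);cv2.imwrite("pics/t6.png",b[:,:,::-1])
s=sensors.sense();print(s["tool_pos"],s["tcp_rot"],s["ft_force"])
A=np.array([.2215,.975])
for f in ("pics/t0","pics/t6"):
    im=b if f[-1]=="6" else cv2.imread("pics/top0.png")[:,:,::-1]
    P0=np.array([522,-59.1])+(A*120 if f[-1]=="6" else 0)
    u,v=proj("top",[*P0,65]).round().astype(int);print(u,v)
    q=im[v-16:v+17,u-8:u+9].astype(float);w=np.clip(q[...,2]-np.maximum(q[...,0],q[...,1])-25,0,None);y,x=np.mgrid[v-16:v+17,u-8:u+9]
    print(onz("top",((w*x).sum()/w.sum(),(w*y).sum()/w.sum()),65),w.sum())
print("btn",[(c,s) for c,s in blobs(b,(45,120,60),(80,255,255))],[(c,s) for c,s in blobs(a,(45,120,60),(80,255,255))])
cv=np.zeros((480,800,3),np.uint8)
cv[:480,:400]=cv2.resize(a[110:230,150:250],None,fx=4,fy=4,interpolation=cv2.INTER_CUBIC)
cv[:400,400:]=cv2.resize(b[170:270,130:230],None,fx=4,fy=4,interpolation=cv2.INTER_CUBIC)
cv2.imwrite("pics/c6.png",cv[:,:,::-1])
```

```text
[ 497.4  -166.04  233.04] [-179.88   -0.03   77.24] [ 0.49  0.22 -0.58]
236 239
[522.14 -59.08  65.  ] 1788.0
191 229
[548.01  55.07  65.  ] 1813.0
btn [(array([143.92, 196.68]), [139, 191, 11, 12, 108])] []
```

View pics/c6.png

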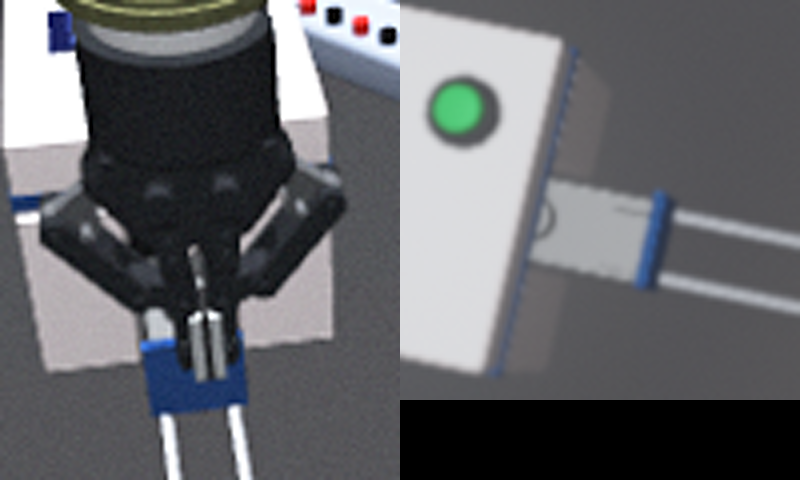

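The carriage is home: the plate at top (191,229) moved about 117 mm by centroid. That is 120 mm once I allow for the plate's visible front face, and it stopped hard at 36 N against the 4 N needed. The green button at top (144,197) is clear, so it's next.

>>> apply_moves(targets=[[15,2,0,0,0,0,1],[28,4,0,0,0,0,1],[32,4,0,0,0,0,1],[32,4,0,0,0,0,1],[32,4,0,0,0,0,1],[32,4,0,0,0,0,1],[32,5,0,0,0,0,1],[32,5,0,0,0,0,1],[32,5,0,0,0,0,1],[32,4,0,0,0,0,1],[25,3,0,0,0,0,1],[11,1,0,0,0,0,1],[0,0,0,0,0,0,1],[0,0,0,0,0,0,1]])

```text
time: 28.72
tool_pos: [615.7, 149.7, 234.5]
tcp_rot: [-180.0, 0.0, 77.2]
ft_force: [-0.4, -0.2, 0.3]
finger_gap: -0.3
grip_force: 0.0
```

>>> apply_moves(targets=[[0,0,8,0,0,0,1],[0,0,8,0,0,0,1],[0,0,6,0,0,0,1],[0,0,4,0,0,0,1],[0,0,3,0,0,0,1],[0,0,0,0,0,0,1]])

```text
time: 29.48
tool_pos: [615.9, 150.3, 205.9]
tcp_rot: [-180.0, 0.0, 77.2]
ft_force: [-1.6, -0.0, 2.0]
finger_gap: 0.2
grip_force: 1.0
```

>>> apply_moves(targets=[[0,0,1.5,0,0,0,1],[0,0,1.5,0,0,0,1],[0,0,0,0,0,0,1]])

```text
time: 29.85
tool_pos: [616.2, 150.4, 203.1]
tcp_rot: [180.0, -0.0, 77.2]
ft_force: [-1.6, -0.6, 3.9]
finger_gap: 0.1
grip_force: 1.8
```

>>> apply_moves(targets=[[0,0,1.5,0,0,0,1],[0,0,1.5,0,0,0,1],[0,0,0,0,0,0,1]])

```text
time: 30.22
tool_pos: [616.3, 150.4, 201.0]
tcp_rot: [179.9, -0.0, 77.2]
ft_force: [-4.0, -1.3, 9.3]
finger_gap: -0.2
grip_force: 4.8
```

>>> apply_moves(targets=[[0,0,1.5,0,0,0,1],[0,0,1,0,0,0,1],[0,0,0,0,0,0,1]])

```text
time: 30.6
tool_pos: [616.4, 150.4, 200.8]
tcp_rot: [179.9, -0.0, 77.2]
ft_force: [-11.4, -2.4, 20.1]
finger_gap: 0.3
grip_force: 10.6
```

>>> apply_moves(targets=[[0,0,-8,0,0,0,1],[0,0,-15,0,0,0,1],[0,0,-25,0,0,0,1],[-40,0,-20,0,0,0,1],[-50,0,0,0,0,0,1],[-50,0,0,0,0,0,1],[-50,0,0,0,0,0,1],[-50,0,0,0,0,0,1],[-50,0,0,0,0,0,1],[-50,0,0,0,0,0,1],[-30,0,0,0,0,0,1],[0,0,0,0,0,0,1],[0,0,0,0,0,0,1]])

```text
time: 32.22
tool_pos: [534.3, -209.9, 265.3]
tcp_rot: [-180.0, -0.0, 77.2]
ft_force: [0.1, 0.5, 0.1]
finger_gap: -0.2
grip_force: 0.0
```

Run:
```python
from h import *
s=sensors.sense();print(s["tool_pos"],s["ft_force"])
a=optics.snapshot("side");b=optics.snapshot("top")
for n,im in(("side",a),("top",b)):
    o=cv2.imread(f"pics/{n}0.png")[:,:,::-1]
    for k,r_ in {"green":((45,120,60),(80,255,255)),"red":((0,150,80),(8,255,255)),"blue":((100,150,60),(125,255,255))}.items():
        print(n,k,[(c.tolist(),q[4]) for c,q in blobs(im,*r_)])
```

```text
[ 534.3  -209.9   265.26] [0.1  0.48 0.09]
side green []
side red [([193.14, 98.64], 14), ([320.22, 320.39], 285), ([234.25, 346.45], 303)]
side blue [([115.0, 16.68], 1706), ([129.71, 58.07], 364), ([11.13, 77.09], 237), ([193.52, 114.39], 61), ([165.45, 117.42], 55), ([169.3, 158.76], 98), ([198.48, 202.77], 435), ([255.72, 291.92], 115)]
top green [([143.92, 196.68], 108)]
top red [([63.85, 134.54], 13), ([44.77, 144.77], 13), ([25.5, 155.5], 14), ([6.29, 165.86], 14)]
top blue [([192.67, 229.33], 36)]
```

```bash
python3 -c "
from bench import r
print(r.hand_in())"
```

```text
the job is handed in; nothing more can be done
None
```

I loaded the red swab, pressed its cap and the collar home, pushed the carriage fully in, then pressed the start button, which came back up, and handed the job in at about 32 s; nothing was reported back on how it was judged.

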